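# Empty the offcut tray and hang it in the scrap bin

### The arm

A 6-joint arm with a two-finger parallel gripper is mounted at the origin on the work surface. World frame = base frame: x ahead of the robot, y to its left, z up, the work surface at z = 0. Lengths are in m, angles in rad, forces in N, time in s.
With the tool pointing down it reaches from about 0.35 to 0.975 m from the base axis. Payload 7.1 kg.
Tool frame: the origin (TCP) lies at the very end of the fingers, on their centre line; the grasp point (between the pads) lies 19 mm behind it; x points along the fingers, z is the direction in which the jaws open and shut, and the axes are right-handed (so a half turn about x gives the same grasp; the last joint's range is limited). The gripper opens to 88 mm and grips with 3 to 60 N. Pads are 20 mm wide; open, the fingers measure 115 mm over their backs; the gripper's body (75 mm by 178 mm) begins 61 mm behind the grasp point.
Start: joints at [-1.332, 0.423, 1.63, -0, 1.089, -0.019], TCP at [0.159, -0.604, 0.223] pointing down, gripper open.
Joint ranges: [-3, 3], [-0.9, 2.11], [0.09, 2.58], [-1.31, 4.45], [0.11, 2.69], [-2.54, 2.54]. Speed limits (rad/s): [2.39, 2.39, 3.01, 3.14, 3.14, 3.14].

### API

Orientations are given as [roll, pitch, yaw] about the fixed x, y, z axes, in that order (R = Rz(yaw) Ry(pitch) Rx(roll)).
In Python, from rig import bot gives the robot as it stands. Calls block until the motion is done:
- bot.movep(position, orientation): joint-space move of the TCP to a pose.
- bot.move_linear(position, orientation=None, v=0.15, until_force=None): straight line of the TCP; orientation=None keeps the orientation; v is the mean speed in m/s. With until_force (N) it stops when the force on the tool has changed by that much, and returns True; else False.
- bot.move_j(angles): joint-space move.
- bot.set_gripper(opening, squeeze=None): finger opening in m; squeeze is the grip in N (None keeps the last); returns when the fingers have stopped.
- bot.dwell(seconds).
- bot.solve_ik(position, orientation): joint angles nearest the present ones, or None.
- bot.get_state(): the state.
- bot.grab_frame(name): name is "side" or "top" or "wrist"; returns a dict with "frame" (384x512x3 uint8, blue, green, red), "fx", "fy", "cx", "cy" (pixels), "world_from_camera" (4x4, takes a point from camera to world coordinates). Camera axes: x right, y down, z forward; pixel columns grow to the right and rows downward; lengths in m; the calibration is good to about 2 mm. A picture is of the moment at which its call begins. There is no depth.
A pose or a line that the arm cannot do raises bot.IKError and nothing moves.
- bot.close_job(): hands the job in, once; it reports no verdict.
The state is a dict: "time": time; "q": joint angles; "joint_velocities": joint speeds; "effort": joint torques, N m; "position": TCP position; "tcp_rot": TCP orientation; "force": force on the tool from outside, world axes, zero at the start; "torque": the same for the moment, N m; "opening": finger opening in m.
Only numpy, scipy, OpenCV 4.12 (cv2) and the standard library are available. Lean on these libraries where they do the work, as an engineer would, in place of code of your own. Each camera call takes 0.05 s, during which the arm holds its last target.

### The job

Tip the four metal offcuts out of the hook-on tray into the blue scrap bin, then stand the empty tray upright on the bench and let go of it. Then take it by the red bar and hang it inside the bin by its yellow bent lip, hooked fully down over the rim of the wall that has the grey guard strip. Leave the other things on the bench alone.

Things in the scene. Friction and masses are not known exactly. Their poses are not given: they have to be found in the camera images.
- tray_center (a point): Loose hook-on tray, aluminium, 0.2 kg empty. Point: its middle, 30 mm above its underside. Axes: z up, +x to its open mouth (no wall or sill), -x to its lip. Floor 130 (x) by 96 mm (y), 3 mm thick; side walls 48 mm high; back wall x = -65 to -61 mm, 56 mm high. Within 40 mm of the back wall it starts empty inside. Tilting it mouth down by 65 to 70 degrees empties it.
- tray_lip (a point): Under the roof of the tray's yellow lip, mid-width: x = -72 mm, 52 mm above the underside; tray axes. The lip is an upside-down U, 96 mm wide: roof 4 mm thick, flange 4 mm thick reaching down to 26 mm above the underside, 14 mm gap between flange and back wall. Pinched along x, one finger inside the tray, it is 22 mm thick (x = -83 to -61): the grip for tipping.
- tray_bar (a point): Centre of the red bar across the top of the tray's mouth, at x = 58 mm, 56 mm above the tray's underside: 12 mm thick (x), 96 mm long (y), 16 mm high. Offcuts slide out below it through a 45 mm high opening. The grip for hanging, pinched along x from above. Tray axes.
- bin: Fixed blue scrap bin, open on top, 250 (x) by 200 (y) by 150 mm high, walls 6 mm, floor 5 mm. Origin: centre of its underside, z up. Its -x wall is the hanging wall: 17 mm outside it stands a grey guard strip, 5 mm thick, as wide as the bin, 15 mm higher than the rim. The slot between (53 mm deep) takes the lip's flange but not a finger too.
- bin_hang (a point): Middle of the rim of the bin's hanging wall, on top of the 6 mm wall, 150 mm high; bin axes. When the tray hangs, its x axis points the same way as the bin's, and this point lies in the lip's gap, touching the lip's roof at point tray_lip. The tray hung there may droop mouth down by up to 0.2 rad.
- cut_tube_c (a point): Centre of an offcut: a 30 x 26 mm, 26 mm high piece of square steel tube, 40 g. Starts lying in the tray; its centre is 13 mm above its underside.
- cut_angle_c (a point): Centre of an offcut: a 30 x 28 mm, 26 mm high copper-coloured angle piece, 40 g. Starts lying in the tray; its centre is 13 mm above its underside.
- cut_channel_c (a point): Centre of an offcut: a 28 x 30 mm, 24 mm high grey channel piece, 40 g. Starts lying in the tray; its centre is 12 mm above its underside.
- cut_block_c (a point): Centre of an offcut: a 30 x 26 mm, 20 mm high brass block, 40 g. Starts lying in the tray; its centre is 10 mm above its underside.
- disc: Bystander: black grinding disc, 100 mm across, 10 mm high, lying flat. To be left alone.
- hammer: Bystander: hammer lying on the bench. To be left alone.
- brush: Bystander: brush lying on the bench. To be left alone.
- spanner: Bystander: steel spanner lying on the bench. To be left alone.
- marker: Bystander: red marker, 145 mm long. To be left alone.
- magnet_square: Bystander: red L-shaped magnet square, 90 mm, 18 mm high. To be left alone.
- square_bar: Bystander: dark steel bar 160 x 40 x 40 mm. To be left alone.
Mind the look-alikes: they are no part of the job. What is meant by the part that bears tray_center is not black or brown, and is the larger of those in its own colour.

How it is judged:
On the way, in this order (a step that is already met when the one before it is completed fails the run):
1. all four offcuts lie in the bin (x of cut_tube_c in the frame of bin between -0.121 and 0.121 m and y of cut_tube_c in the frame of bin between -0.096 and 0.096 m and z of cut_tube_c in the frame of bin between 0 and 0.09 m and x of cut_angle_c in the frame of bin between -0.121 and 0.121 m and y of cut_angle_c in the frame of bin between -0.096 and 0.096 m and z of cut_angle_c in the frame of bin between 0 and 0.09 m and x of cut_channel_c in the frame of bin between -0.121 and 0.121 m and y of cut_channel_c in the frame of bin between -0.096 and 0.096 m and z of cut_channel_c in the frame of bin between 0 and 0.09 m and x of cut_block_c in the frame of bin between -0.121 and 0.121 m and y of cut_block_c in the frame of bin between -0.096 and 0.096 m and z of cut_block_c in the frame of bin between 0 and 0.09 m), for 0.2 s.
2. the empty tray stands upright on the bench, released (height (world z) of tray_center below 0.036 m and angle between tray_center's own z axis and vertical below 0.08 rad and contact force between the fingers and tray below 0.1 N), for 0.3 s.
3. the tray is lifted by its red bar: it is off the bench with the fingers on it and not near the lip (height (world z) of tray_center above 0.08 m and distance between the grasp point and tray_bar below 0.06 m and contact force between the fingers and tray above 0.5 N), for 0.1 s.
At the end, for the whole second after the job is handed in: Offcuts in the bin, centres within its walls and under 90 mm height. Tray released, hanging inside the bin: lip roof on the hanging wall's rim (7 mm up or 5 mm down in height, 9 mm across the wall, 60 mm along it from the middle), within 0.3 rad of upright, mouth inwards (all of step 1 and x of tray_lip in the frame of bin_hang between -0.009 and 0.009 m and y of tray_lip in the frame of bin_hang between -0.06 and 0.06 m and z of tray_lip in the frame of bin_hang between -0.005 and 0.007 m and angle between tray_center's own z axis and vertical below 0.3 rad and x of tray_center in the frame of bin_hang above 0.04 m); the robot touches nothing.
It fails at once if a bystander is moved more than 40 mm (distance of any of disc, hammer, brush, spanner, marker, magnet_square, square_bar from where it was at the start of the episode above 0.04 m).
It also fails if it takes over 72 s, if anything falls off the work surface, if the arm or the gripper's body presses on something with over 40 N, if the wrist force passes 120 N, or if a joint passes its speed limit or range.

## Working session

There is one attempt and no reset: what is moved stays moved. The work goes in short steps, each a Python script; the robot and the scene stay as the last script left them, time stands still between calls to the robot, and variables do not carry over. Pictures are saved under pics/ and viewed, and the job is handed in when it is done.

```bash
mkdir -p pics; ls; python3 - <<'E'
from rig import bot
import cv2
for n in ["side","top","wrist"]:
    f=bot.grab_frame(n); cv2.imwrite(f"pics/{n}0.png",f["frame"]); print(n,f["fx"],f["fy"],f["cx"],f["cy"]); print(f["world_from_camera"])
s=bot.get_state(); print(s)
E
```

```text
pics
side 371.75058191591125 371.75058191591125 255.27401468289943 190.60254428976907
[[ 0.9979999  -0.05422881  0.03248748  0.46309003]
 [-0.06181694 -0.72968026  0.68098854 -0.92591687]
 [-0.01322373 -0.68163477 -0.73157308  1.08065287]
 [ 0.          0.          0.          1.        ]]
top 347.5197997587437 347.5197997587437 250.43420553786362 187.9670332681749
[[ 0.02900438 -0.992327    0.12019096  0.37017377]
 [-0.99901942 -0.03280166 -0.02973629 -0.00249755]
 [ 0.03345059 -0.11921062 -0.99230534  1.28936698]
 [ 0.          0.          0.          1.        ]]
wrist 318.42789442886544 318.42789442886544 255.41120205259114 185.89339243077282
[[ 0.25337771 -0.92654975 -0.2780383   0.23656232]
 [-0.96736669 -0.24304113 -0.07164285 -0.58353123]
 [-0.00119408  0.28711769 -0.95789457  0.38427142]
 [ 0.          0.          0.          1.        ]]
{'time': 0.15, 'q': array([-1.33198908e+00,  4.23671360e-01,  1.63046731e+00,  1.88170123e-05,
        1.08858547e+00, -1.89643069e-02]), 'joint_velocities': array([-7.35891493e-05, -2.82489082e-03, -1.57317920e-03,  2.76541749e-04,
        1.48912294e-03,  1.43867894e-04]), 'effort': array([ 6.86301337e-04, -5.44981384e+01, -2.73919630e+01,  6.44005090e-02,
        2.04751192e-02, -8.50766514e-05]), 'position': array([ 0.15928453, -0.60394289,  0.22209501]), 'tcp_rot': array([3.10790411, 1.56966472, 1.79487061]), 'force': array([-0.03470049, -0.38837704,  0.25669165]), 'torque': array([-0.03334083,  0.00409467, -0.03949738]), 'opening': 0.08788506166401223}
```

View pics/side0.png

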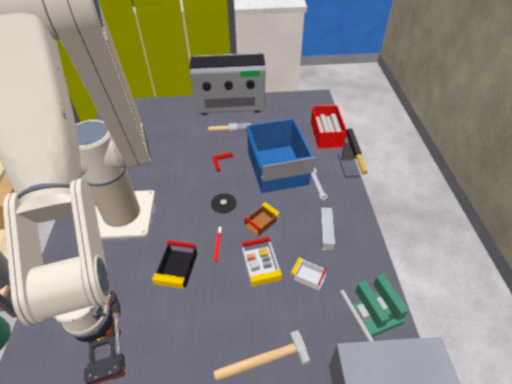

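View pics/top0.png

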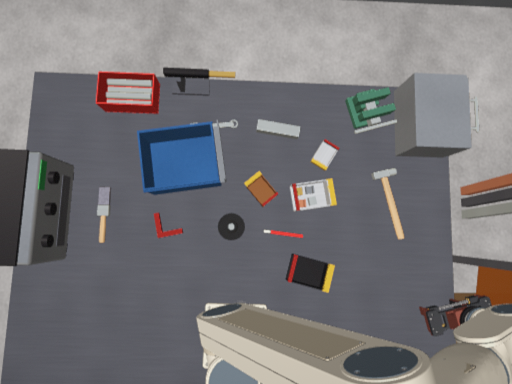

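View pics/wrist0.png

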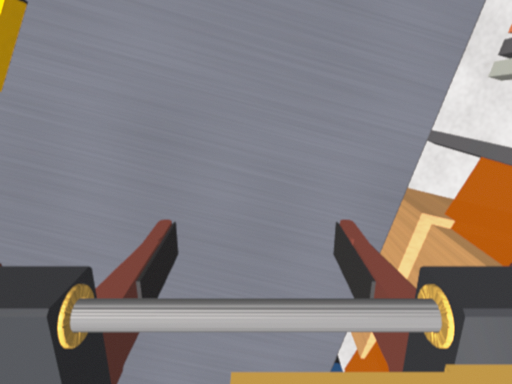

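The target is the larger aluminium tray with offcuts, at side (262,262) and top (313,195). The bin is at side (280,155) and top (180,158), with its guard strip facing -y. The small white, brown and black trays are decoys. Next I'll enlarge crops of the tray and bin.

```bash
python3 - <<'E'
import cv2
for n,c,o in [("top0",(275,160,75,60),"c_tt"),("top0",(130,110,110,90),"c_tb"),("side0",(225,225,75,70),"c_st"),("side0",(230,110,100,90),"c_sb")]:
    im=cv2.imread(f"pics/{n}.png"); x,y,w,h=c
    s=min(780//w,590//h)
    cr=cv2.resize(im[y:y+h,x:x+w],None,fx=s,fy=s,interpolation=cv2.INTER_CUBIC)
    for i in range(0,w,10): 
        cv2.line(cr,(i*s,0),(i*s,6),(0,255,0),1); cv2.putText(cr,str(x+i),(i*s,16),0,.35,(0,255,0),1)
    for i in range(0,h,10): 
        cv2.line(cr,(0,i*s),(6,i*s),(0,255,0),1); cv2.putText(cr,str(y+i),(8,i*s+4),0,.35,(0,255,0),1)
    cv2.imwrite(f"pics/{o}.png",cr); print(o,s)
E
```

```text
c_tt 9
c_tb 6
c_st 8
c_sb 6
```

View pics/c_tt.png

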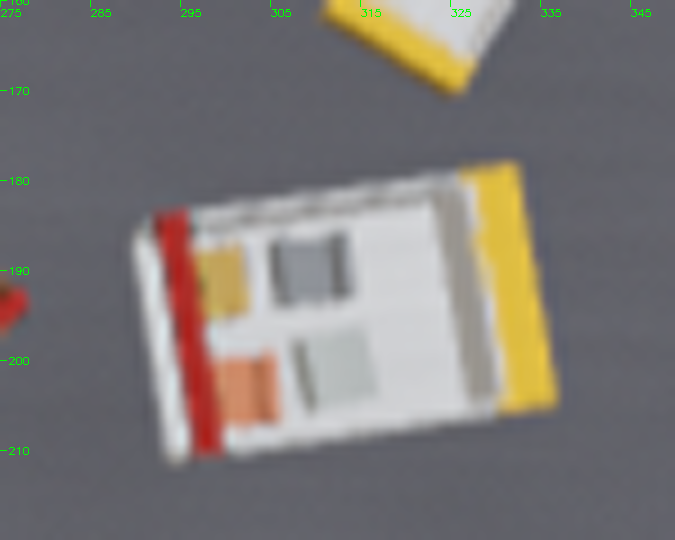

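View pics/c_tb.png

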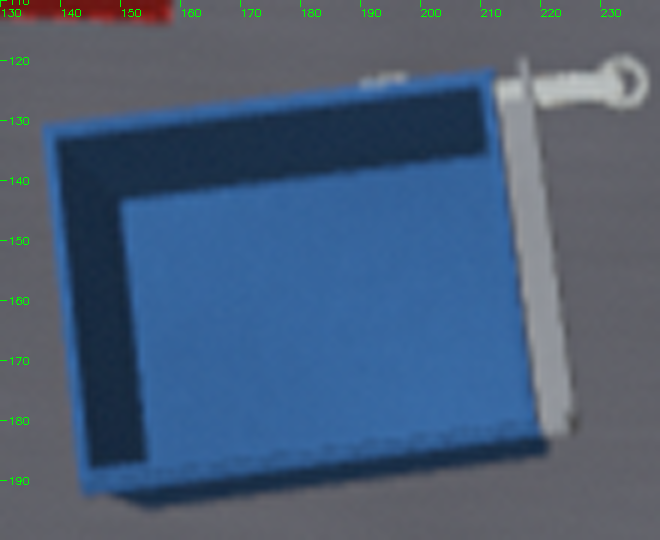

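View pics/c_st.png

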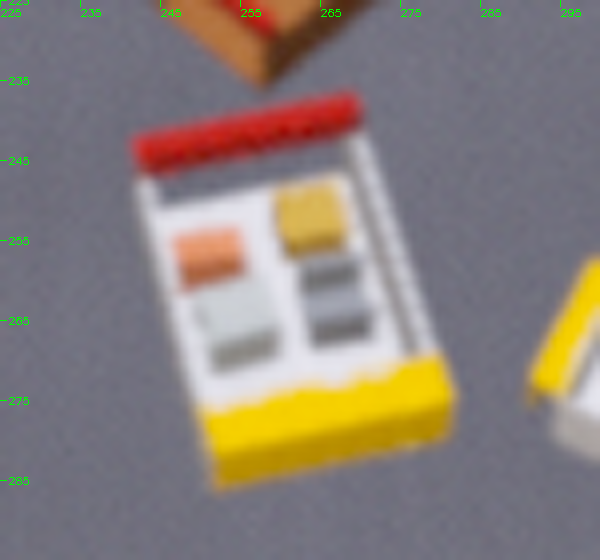

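View pics/c_sb.png

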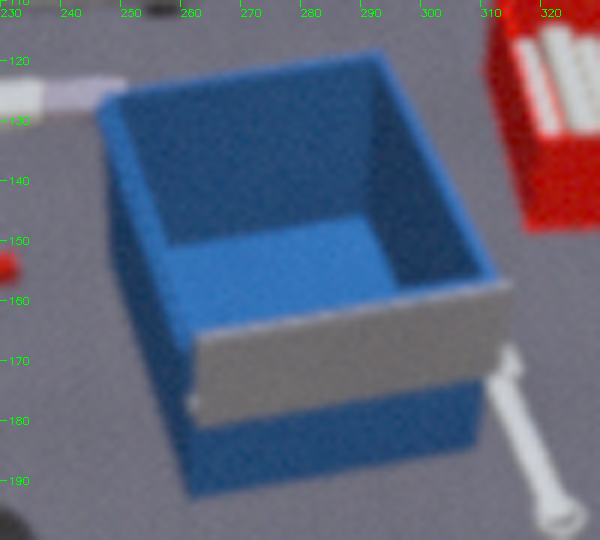

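Read off the crops: the tray lip's outer corners are at top (332.5,178) and (336.7,205). The bin rim corners are at top (137,131), (144,192) and (212,122). I'll fit planar poses to these using both cameras.

```bash
cat > fit.py <<'E'
import numpy as np
from scipy.optimize import least_squares
def orig(p,off,s): return np.array([(p[0]+.5)/s-.5+off[0],(p[1]+.5)/s-.5+off[1]])
def proj(f,P):
    T=np.linalg.inv(f["world_from_camera"]); c=T[:3,:3]@P+T[:3,3]
    return np.array([f["fx"]*c[0]/c[2]+f["cx"],f["fy"]*c[1]/c[2]+f["cy"]])
def world(v,m):
    c,s=np.cos(v[2]),np.sin(v[2]); return np.array([v[0]+c*m[0]-s*m[1],v[1]+s*m[0]+c*m[1],m[2]])
def pix2w(f,p,z):
    T=f["world_from_camera"]; d=T[:3,:3]@np.array([(p[0]-f["cx"])/f["fx"],(p[1]-f["cy"])/f["fy"],1]); t=(z-T[2,3])/d[2]
    return T[:3,3]+t*d
def fit(obs,x0):
    fun=lambda v:np.concatenate([proj(f,world(v,np.array(m)/1000))-p for f,m,p in obs])
    r=least_squares(fun,x0,loss="soft_l1"); return r.x,r.fun.reshape(-1,2)
E
python3 - <<'E'
from rig import bot
from fit import *
t=bot.grab_frame("top"); s=bot.grab_frame("side")
np.set_printoptions(precision=4,suppress=True)
T=lambda m,p:(t,m,orig(p,(275,160),9)); S=lambda m,p:(s,m,orig(p,(225,225),8))
t_=[T((-83,-48,56),(519,165)),T((-83,48,56),(556,406)),T((-61,-48,56),(460,172)),T((-61,48,56),(500,413)),T((64,-48,64),(155,215)),T((64,48,64),(195,455)),T((52,-48,64),(187,212)),T((52,48,64),(222,452))]
s_=[S((-83,48,56),(213,457)),S((-83,-48,56),(455,395)),S((-83,48,26),(217,490)),S((-83,-48,26),(450,437)),S((52,48,48),(145,175)),S((52,-48,48),(362,122))]
for o in (t_,s_,t_+s_):
    v,r=fit(o,[.4,-.2,1.5]); print(v); 
print(r)
T=lambda m,p:(t,m,orig(p,(130,110),6)); S=lambda m,p:(s,m,orig(p,(230,110),6))
t_=[T((125,-100,150),(43,125)),T((125,100,150),(83,495)),T((-125,-100,150),(493,70)),T((-147,100,165),(572,433)),T((-142,100,165),(543,437)),T((-147,-100,165),(530,100))]
s_=[S((-147,100,165),(193,335)),S((-147,-100,165),(512,283)),S((125,100,150),(97,95)),S((125,-100,150),(380,50)),S((-125,100,0),(190,498)),S((-125,-100,0),(475,450))]
for o in (t_,s_,t_+s_):
    v,r=fit(o,[.4,.2,1.5]); print(v)
print(r)
E
```

```text
[ 0.5033 -0.2586  1.7418]
[ 0.506  -0.2593  1.7463]
[ 0.5046 -0.2589  1.748 ]
[[-0.5861 -0.1267]
 [-0.0409 -0.6936]
 [ 0.0249 -0.0455]
 [ 0.1891 -0.5815]
 [ 0.2763 -0.2086]
 [ 0.1972 -0.2892]
 [ 0.0181 -0.3517]
 [ 0.5214 -0.4495]
 [-0.2305 -0.9533]
 [-0.4685  0.048 ]
 [-0.5225 -0.2496]
 [-0.1966 -0.3075]
 [-0.9611  0.2546]
 [-0.256   1.0422]]
[0.6018 0.2091 1.7125]
[0.609  0.206  1.7397]
[0.6072 0.2078 1.728 ]
[[ 0.2692  0.7164]
 [-0.8538 -1.7816]
 [ 0.026   1.3379]
 [ 0.2834 -2.2474]
 [ 3.5917 -2.7273]
 [ 0.1012 -5.7941]
 [-0.8546  0.2737]
 [-0.8693  0.2892]
 [ 0.0952 -1.253 ]
 [-0.2326 -0.592 ]
 [-1.5297 -0.1178]
 [-0.6609 -0.4829]]
```

```bash
cat > h.py <<'E'
from rig import bot
from fit import *
import cv2
from scipy.spatial.transform import Rotation as Ro
np.set_printoptions(precision=4,suppress=True)
def tcp(org,yaw,tilt,g,sg):
    """org: world pos of tray underside centre; tilt about tray y (mouth down +); g: TCP in tray frame (m); sg: +-1 jaw dir"""
    R=Ro.from_euler('z',yaw)*Ro.from_euler('y',tilt)
    M=np.array([[0,0,sg],[0,sg,0],[-1,0,0]],float)   # columns x,y,z of tool in tray frame
    return np.array(org)+R.apply(g),(R*Ro.from_matrix(M)).as_euler('xyz')
def org_for(point,yaw,tilt,m):
    "tray origin such that tray-frame point m lies at world point"
    return np.array(point)-(Ro.from_euler('z',yaw)*Ro.from_euler('y',tilt)).apply(m)
def binw(bv,m): return world(bv,np.array(m))
TV=np.array([.505,-.259,1.747]); BV=np.array([.606,.208,1.73])
GL=np.array([-.072,0,.027]); GB=np.array([.058,0,.037])
def snap(n,name,crop=None,s=1):
    f=bot.grab_frame(n); im=f["frame"]; x=y=0
    if crop:
        x,y,w,h=crop; im=cv2.resize(im[y:y+h,x:x+w],None,fx=s,fy=s,interpolation=cv2.INTER_CUBIC)
        for i in range(0,w,20): cv2.putText(im,str(x+i),(i*s,10),0,.35,(0,255,0),1); cv2.line(im,(i*s,12),(i*s,18),(0,255,0),1)
        for i in range(0,h,20): cv2.putText(im,str(y+i),(8,i*s+4),0,.35,(0,255,0),1); cv2.line(im,(0,i*s),(6,i*s),(0,255,0),1)
    cv2.imwrite(f"pics/{name}.png",im); return f
E
python3 - <<'E'
from h import *
for sg in (1,-1):
    print("sg",sg)
    def t(n,a): print(n,a[0],bot.solve_ik(*a))
    t("above",tcp([*TV[:2],.12],TV[2],0,GL,sg)); t("grip",tcp([*TV[:2],0],TV[2],0,GL,sg))
    for d in (-8,0,35,68,72):
        a=np.radians(d); o=org_for(binw(BV,[-.06,0,.14 if d>30 else .2]),BV[2],a,[.065,0,0]); t(d,tcp(o,BV[2],a,GL,sg))
    h=tcp(org_for(binw(BV,[-.122,0,.150]),BV[2],0,[-.072,0,.052]),BV[2],0,GB,sg); t("hang",h)
    h=tcp(org_for(binw(BV,[-.122,0,.30]),BV[2],0,[-.072,0,.052]),BV[2],0,GB,sg); t("hangup",h)
    t("bar",tcp([*TV[:2],0],TV[2],0,GB,sg))
E
```

```text
sg 1
above [ 0.5176 -0.3299  0.147 ] [-0.5868  0.499   1.7073  0.      0.9353 -2.3338]
grip [ 0.5176 -0.3299  0.027 ] [-0.5868  0.6749  1.7458  0.      0.7209 -2.3338]
-8 [0.6376 0.0111 0.2077] [-0.0672  0.4721  1.5965  0.1521  1.1092 -1.8675]
0 [0.6372 0.0135 0.227 ] [ 0.0025  0.4366  1.5975  0.      1.1075 -1.7275]
35 [0.6308 0.0532 0.2407] [ 0.3441  0.4937  1.6121 -0.6392  1.2377 -1.1079]
68 [0.6197 0.1228 0.2771] [ 0.5989  0.695   1.5158 -1.0022  1.6638 -0.8168]
72 [0.6182 0.1323 0.2786] [ 0.6206  0.7287  1.5009 -1.0368  1.7169 -0.7975]
hang [0.6047 0.2159 0.135 ] [ 0.3244  0.5513  1.6469 -0.      0.9433 -1.4056]
hangup [0.6047 0.2159 0.285 ] [ 0.3244  0.388   1.5326  0.      1.221  -1.4056]
bar [ 0.4948 -0.2019  0.037 ] [-0.4097  0.5812  1.9256 -0.      0.6348 -2.1567]
sg -1
above [ 0.5176 -0.3299  0.147 ] [-0.5868  0.499   1.7073  0.      0.9353  0.8078]
grip [ 0.5176 -0.3299  0.027 ] [-0.5868  0.6749  1.7458  0.      0.7209  0.8078]
-8 [0.6376 0.0111 0.2077] [-0.0672  0.4721  1.5965  0.1521  1.1092  1.2741]
0 [0.6372 0.0135 0.227 ] [0.0025 0.4366 1.5975 0.     1.1075 1.4141]
35 [0.6308 0.0532 0.2407] [ 0.3441  0.4937  1.6121 -0.6392  1.2377  2.0337]
68 [0.6197 0.1228 0.2771] [ 0.5989  0.695   1.5158 -1.0022  1.6638  2.3248]
72 [0.6182 0.1323 0.2786] [ 0.6206  0.7287  1.5009 -1.0368  1.7169  2.3441]
hang [0.6047 0.2159 0.135 ] [ 0.3244  0.5513  1.6469 -0.      0.9433  1.736 ]
hangup [0.6047 0.2159 0.285 ] [0.3244 0.388  1.5326 0.     1.221  1.736 ]
bar [ 0.4948 -0.2019  0.037 ] [-0.4097  0.5812  1.9256 -0.      0.6348  0.9849]<sys>:0: UserWarning: Gimbal lock detected. Setting third angle to zero since it is not possible to uniquely determine all angles.
```

```bash
python3 - 2>/dev/null <<'E'
from h import *
bot.set_gripper(.044)
p,o=tcp([*TV[:2],.16],TV[2],0,GL+[.02,0,0],-1); bot.movep(p,o)
snap("wrist","w1"); print(bot.get_state()["time"],bot.get_state()["position"]-p)
E
```

```text
2.8167 [-0.0004 -0.001   0.0001]
```

View pics/w1.png

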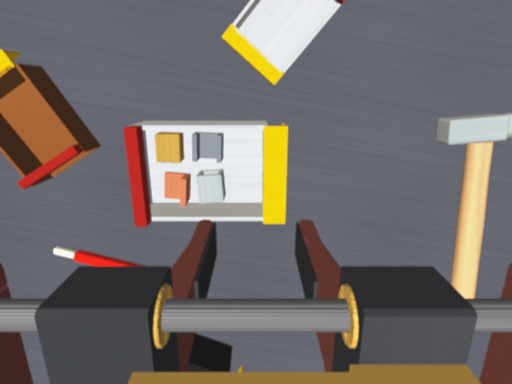

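```bash
python3 - 2>/dev/null <<'E'
from h import *
snap("wrist","w1c",(115,110,190,130),4)
E
```

```text
(no output)
```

View pics/w1c.png

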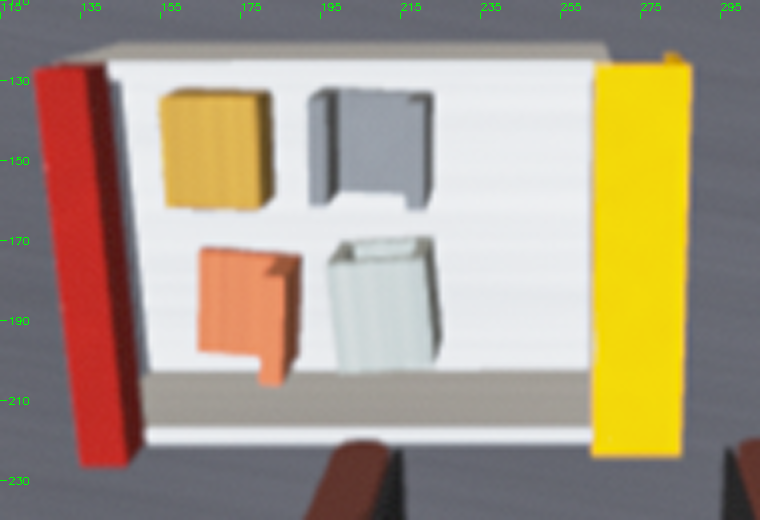

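```bash
python3 - 2>/dev/null <<'E'
from h import *
f=bot.grab_frame("wrist")
W=lambda m,p:(f,m,orig(p,(115,110),4))
o=[W((-83,-48,56),(692,64)),W((-83,48,56),(682,457)),W((-61,-48,56),(595,64)),W((-61,48,56),(591,457)),W((64,-48,64),(35,70)),W((64,48,64),(82,466)),W((52,-48,64),(88,67)),W((52,48,64),(129,466))]
v,r=fit(o,TV); print(v,TV); print(r)
E
```

```text
[ 0.5055 -0.258   1.742 ] [ 0.505 -0.259  1.747]
[[ 0.3357  0.3287]
 [-0.1745 -0.4883]
 [ 0.4245  0.2827]
 [ 0.5113 -0.5241]
 [-0.419  -0.5235]
 [-0.5729  0.3057]
 [-0.1208  0.2523]
 [ 0.0194  0.3255]]
```

```bash
sed -i 's/^TV=.*; BV/TV=np.array([.5055,-.258,1.743]); BV/' h.py; python3 - 2>/dev/null <<'E'
from h import *
p,o=tcp([*TV[:2],.16],TV[2],0,GL,-1); bot.movep(p,o)
p,o=tcp([*TV[:2],0],TV[2],0,GL,-1); print(bot.move_linear(p,o,v=.12,until_force=8), bot.get_state()["position"]-p)
bot.set_gripper(0.0,squeeze=45); s=bot.get_state(); print(s["opening"],s["force"],s["time"])
p,o=tcp([*TV[:2],.05],TV[2],0,GL,-1); bot.move_linear(p,o,v=.06)
p,o=tcp([*TV[:2],.10],TV[2],-.1,GL,-1); bot.move_linear(p,o,v=.06)
s=bot.get_state(); print(s["opening"],s["force"],s["time"])
snap("wrist","w2");snap("side","s2",(180,150,160,120),4)
E
```

```text
False [ 0.0005 -0.0003  0.0008]
0.021788281179271538 [-0.8984 -0.2219  3.6349] 5.125
0.021565884086313623 [ 0.2717  0.2254 -3.5375] 6.9667
```

View pics/w2.png

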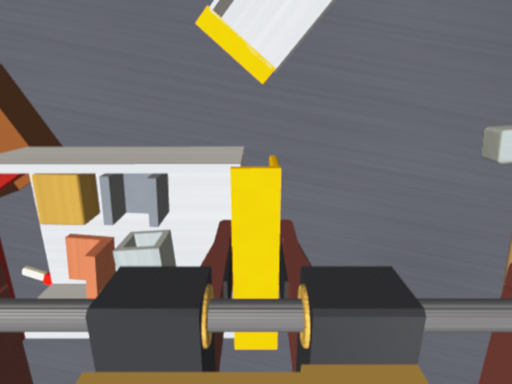

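View pics/s2.png

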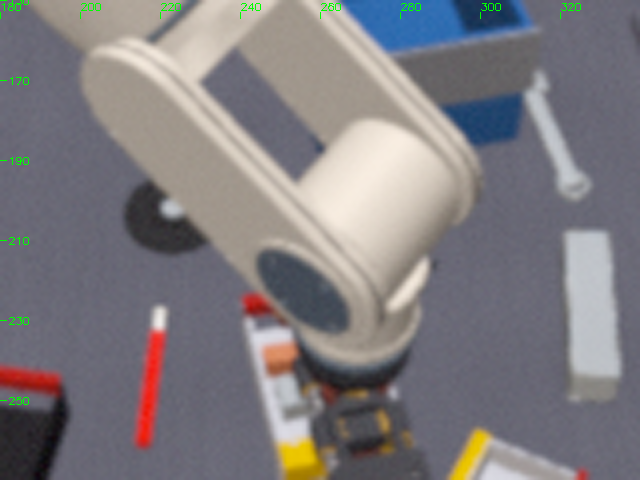

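```bash
python3 - 2>/dev/null <<'E'
from h import *
p,o=tcp([*TV[:2],.235],TV[2],-.1,GL,-1); bot.move_linear(p,o,v=.1)
def pose(d,z,bx=-.04):
    a=np.radians(d); return tcp(org_for(binw(BV,[bx,0,z]),BV[2],a,[.065,0,0]),BV[2],a,GL,-1)
p,o=pose(-6,.25); bot.move_linear(p,o,v=.14)
print(bot.get_state()["time"],bot.get_state()["force"])
snap("side","s3",(200,60,160,120),4);snap("top","t3",(110,80,160,120),4)
E
```

```text
11.4333 [ 0.4245  0.3327 -2.9235]
```

View pics/s3.png

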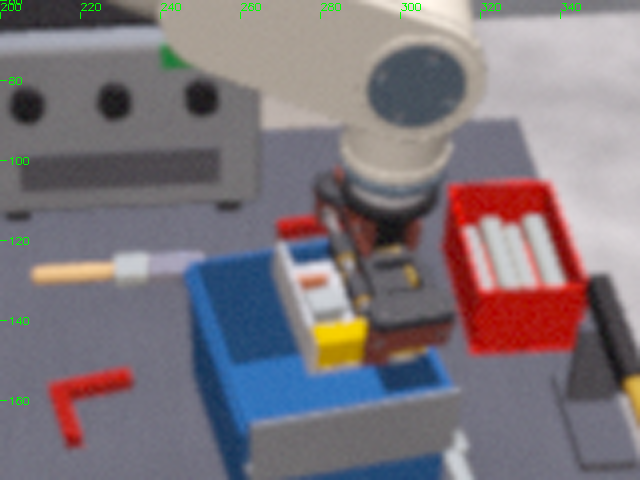

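View pics/t3.png

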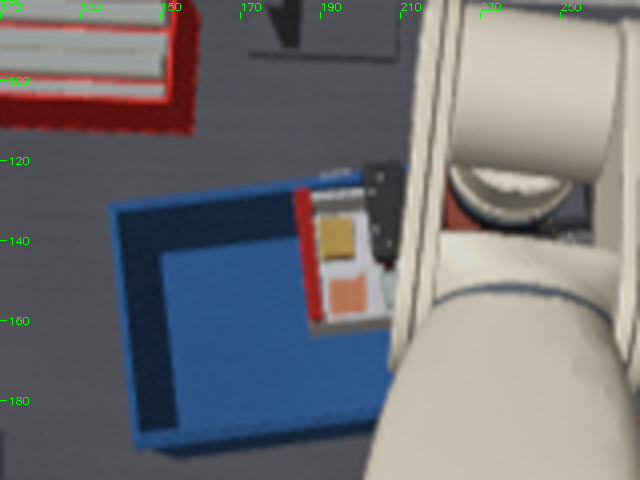

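Both views show the offcuts still in the tray, with the mouth over the bin (top (185,145)). Tipping now.

```bash
python3 - 2>/dev/null <<'E'
from h import *
def pose(d,z,bx=-.04):
    a=np.radians(d); return tcp(org_for(binw(BV,[bx,0,z]),BV[2],a,[.065,0,0]),BV[2],a,GL,-1)
for d,z in ((12,.22),(30,.19),(50,.16),(68,.145)):
    p,o=pose(d,z); bot.move_linear(p,o,v=.09); print(d,bot.get_state()["time"],bot.get_state()["force"])
bot.dwell(.5)
snap("side","s4",(200,60,160,120),4);snap("top","t4",(110,80,160,120),4);snap("wrist","w4");print(bot.get_state()["force"])
E
```

```text
12 12.0 [ 0.5384 -0.4505 -3.5857]
30 12.4667 [-0.573   0.481  -3.5421]
50 13.0333 [-0.5218 -0.6058 -1.9634]
68 13.6417 [ 0.6485 -0.1316 -1.328 ]
[ 0.1729  0.0432 -0.8332]
```

View pics/s4.png

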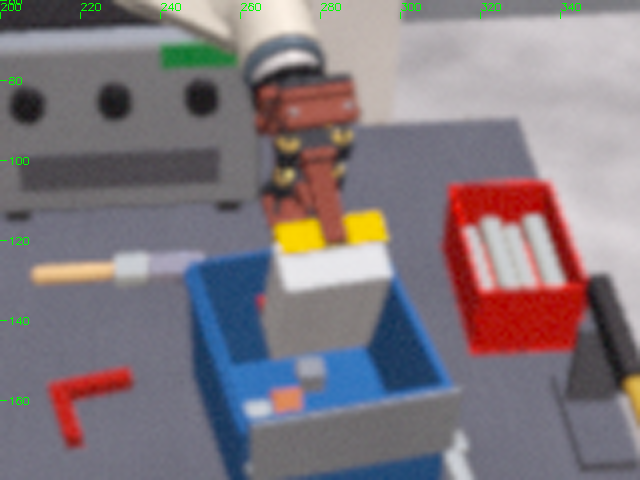

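View pics/w4.png

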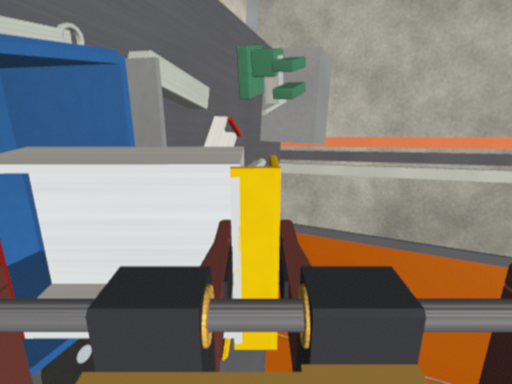

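View pics/t4.png

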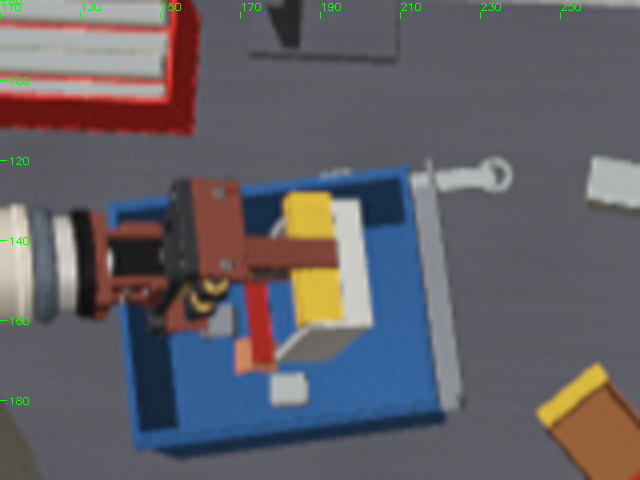

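```bash
python3 - 2>/dev/null <<'E'
from h import *
def pose(d,z,bx=-.04):
    a=np.radians(d); return tcp(org_for(binw(BV,[bx,0,z]),BV[2],a,[.065,0,0]),BV[2],a,GL,-1)
for d,z in ((60,.19),(30,.23),(0,.24)):
    p,o=pose(d,z); bot.move_linear(p,o,v=.15)
p,o=tcp([*TV[:2],.2],TV[2],0,GL,-1); bot.move_linear(p,o,v=.2)
print(bot.get_state()["time"])
snap("side","s5",(220,90,160,120),4);snap("top","t5",(110,80,160,120),4)
E
```

```text
18.1417
```

View pics/s5.png

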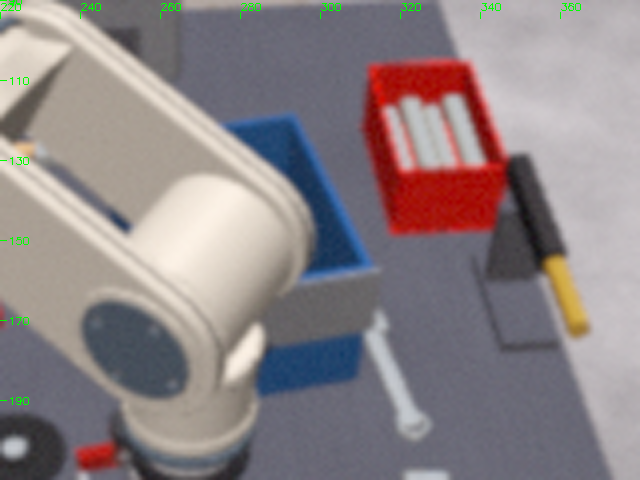

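View pics/t5.png

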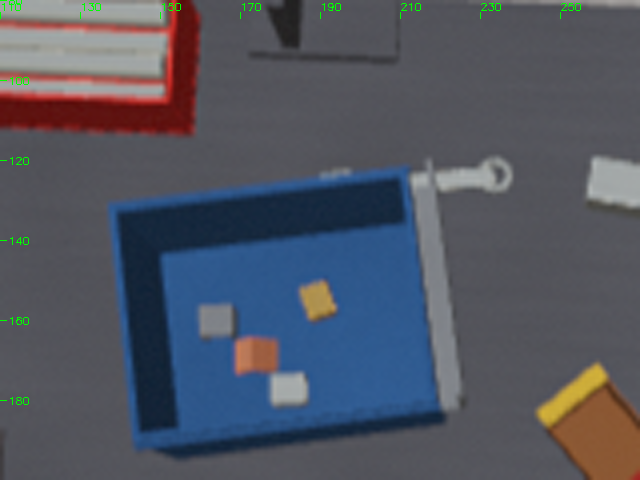

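All four offcuts are on the bin floor: top (163,160), (174,168), (189,155) and (182,177). Now setting the tray down.

```bash
python3 - 2>/dev/null <<'E'
from h import *
p,o=tcp([*TV[:2],.02],TV[2],0,GL,-1); bot.move_linear(p,o,v=.15)
p,o=tcp([*TV[:2],-.004],TV[2],0,GL,-1); print(bot.move_linear(p,o,v=.03,until_force=4),bot.get_state()["position"]-p)
bot.set_gripper(.05); bot.dwell(.4)
p2=bot.get_state()["position"]+[0,0,.14]; bot.move_linear(p2,v=.15)
p,o=tcp([*TV[:2],.16],TV[2],0,GL+[.06,0,0],-1); bot.movep(p,o)
print(bot.get_state()["time"]);
snap("wrist","w6");snap("wrist","w6c",(150,105,190,140),4)
E
```

```text
True [-0.0002 -0.      0.0042]
22.7083
```

View pics/w6.png

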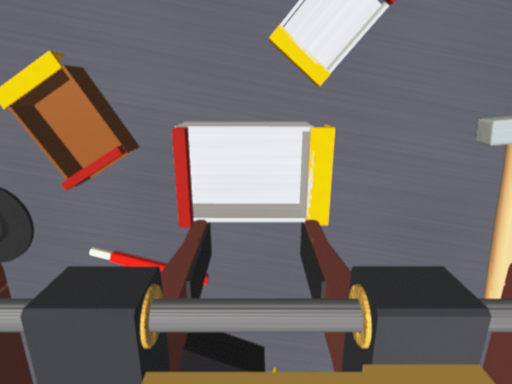

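View pics/w6c.png

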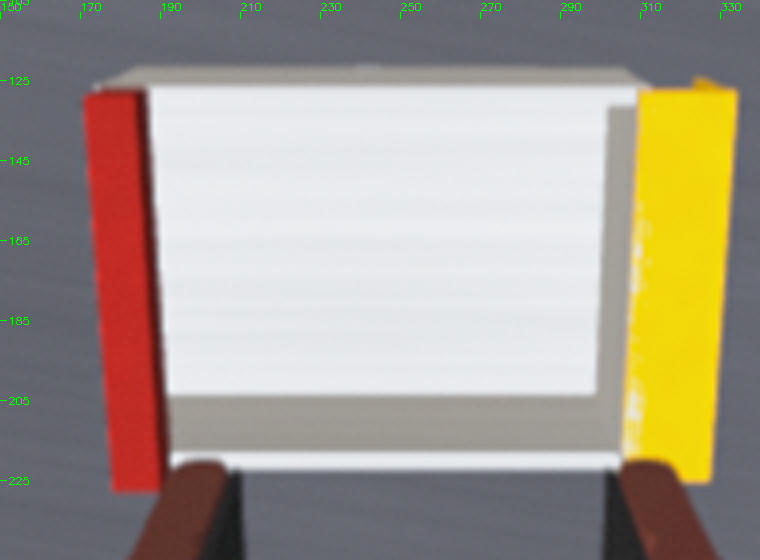

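```bash
python3 - 2>/dev/null <<'E'
from h import *
f=bot.grab_frame("wrist")
W=lambda m,p:(f,m,orig(p,(150,105),4))
o=[W((-83,-48,56),(737,92)),W((-83,48,56),(711,483)),W((-61,-48,56),(637,90)),W((64,-48,64),(83,96)),W((64,48,64),(113,493)),W((52,-48,64),(137,93)),W((52,48,64),(163,491))]
v,r=fit(o,TV); print(v,TV); print(r)
h=tcp(binw(BV,[-.05,.05,.30]),BV[2],0,[0,0,0],-1); bot.movep(*h)
snap("wrist","w7"); print(bot.get_state()["time"])
E
```

```text
[ 0.5053 -0.2584  1.7406] [ 0.5055 -0.258   1.743 ]
[[ 0.2437 -0.2331]
 [-0.21   -0.5825]
 [ 1.0507  0.2413]
 [-0.183  -0.3986]
 [-0.1805  0.1009]
 [-0.1249  0.3657]
 [-0.3325  0.6129]]
24.525
```

View pics/w7.png

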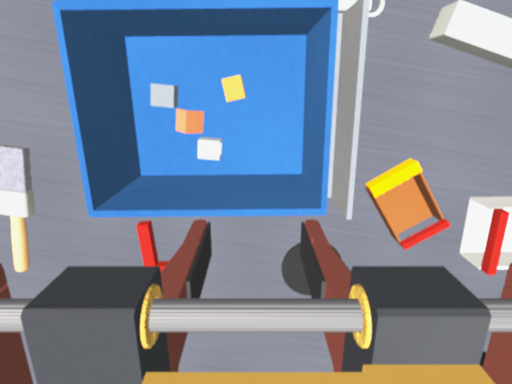

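Good view of the bin: the rim corners at roughly (57,2), (93,215), (327,214) and (338,8), and the strip at right. I'll zoom in.

```bash
python3 - 2>/dev/null <<'E'
from h import *
snap("wrist","w7a",(300,0,90,60),8);snap("wrist","w7b",(300,170,90,60),8);snap("wrist","w7l",(40,0,90,230),2);
im=cv2.imread("pics/w7.png"); 
a=cv2.resize(im[0:40,45:85],None,fx=8,fy=8,interpolation=cv2.INTER_CUBIC);b=cv2.resize(im[190:230,75:115],None,fx=8,fy=8,interpolation=cv2.INTER_CUBIC)
cv2.imwrite("pics/w7l.png",np.hstack([a,b]))
E
```

```text
(no output)
```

View pics/w7a.png

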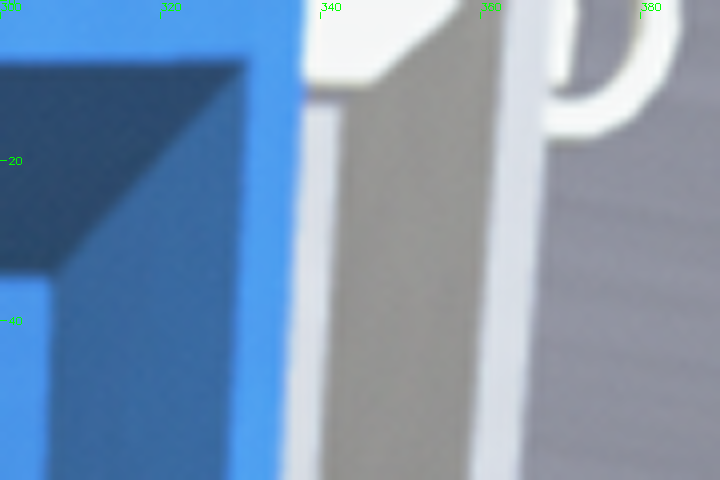

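View pics/w7b.png

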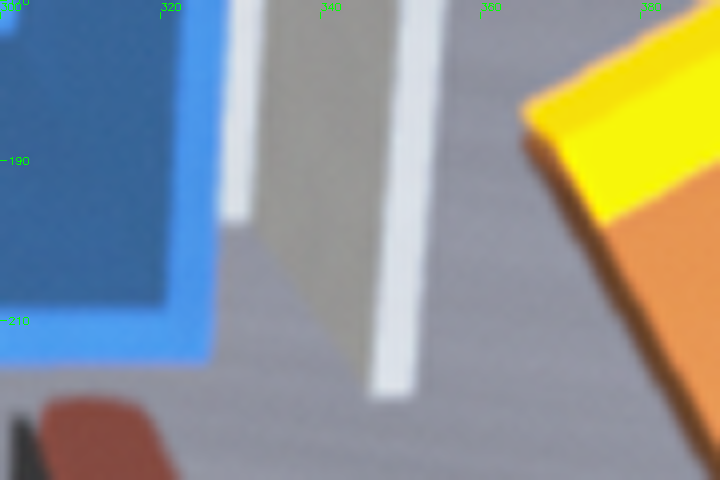

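View pics/w7l.png

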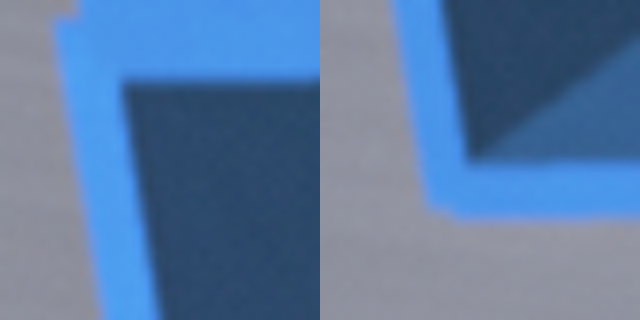

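```bash
python3 - 2>/dev/null <<'E'
from h import *
f=bot.grab_frame("wrist")
W=lambda m,p,off:(f,m,orig(p,off,8))
A=(300,0);B=(300,170);C=(45,0);D=(75,190)
o=[W((-119,-94,150),(246,62),A),W((-119,94,150),(165,308),B),W((-125,100,150),(212,362),B),W((119,-94,150),(122,82),C),W((119,94,150),(147,160),D),W((125,100,150),(110,214),D),W((-147,100,165),(415,397),B),W((-142,100,165),(371,397),B)]
v,r=fit(o,BV); print(v,BV); print(r); print(fit(o[:6],BV)[0])
E
```

```text
[0.6104 0.2099 1.7361] [0.606 0.208 1.73 ]
[[ 0.7608 -0.0892]
 [ 0.2364  0.4423]
 [-0.2083 -1.0043]
 [-0.1949  0.1632]
 [ 0.0703  0.9086]
 [-0.1103 -0.4589]
 [-0.5241 -0.0239]
 [-0.0007  0.0187]]
[0.6104 0.2099 1.7359]
```

```bash
sed -i 's/^TV=.*/TV=np.array([.5053,-.2584,1.7406]); BV=np.array([.6104,.2099,1.736])/' h.py; python3 - 2>/dev/null <<'E'
from h import *
bot.set_gripper(.04)
p,o=tcp([*TV[:2],.16],TV[2],0,GB,-1); bot.movep(p,o)
p,o=tcp([*TV[:2],0],TV[2],0,GB,-1); print(bot.move_linear(p,o,v=.12,until_force=8), bot.get_state()["position"]-p)
bot.set_gripper(0.0,squeeze=50); s=bot.get_state(); print(s["opening"],s["time"])
p,o=tcp([*TV[:2],.24],TV[2],0,GB,-1); bot.move_linear(p,o,v=.12); s=bot.get_state(); print(s["opening"],s["time"],s["force"])
snap("wrist","w8");snap("side","s8",(180,150,160,120),4)
E
```

```text
False [ 0.0005 -0.0002  0.0006]
0.011974884461419893 28.55
0.011546828674702943 30.7 [ 0.5538 -0.3245 -1.6147]
```

View pics/w8.png

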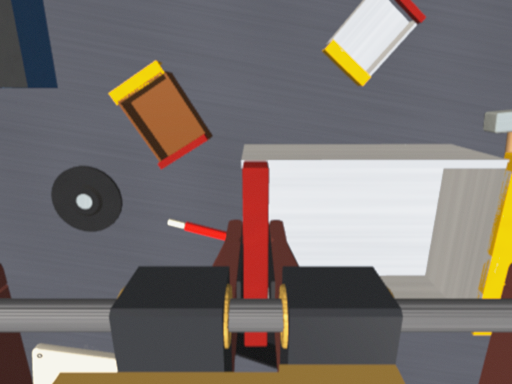

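View pics/s8.png

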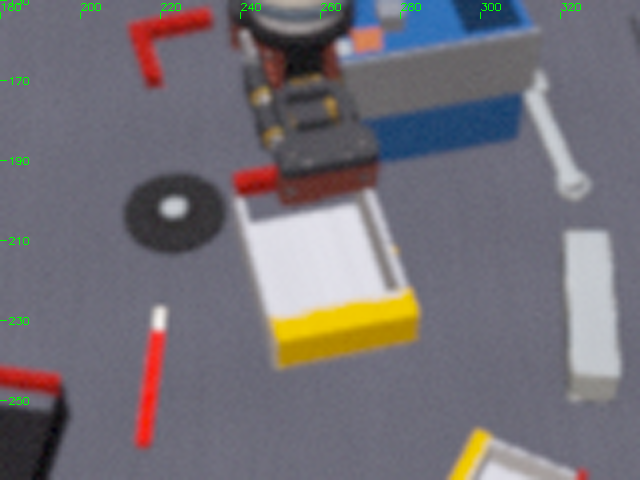

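```bash
python3 - 2>/dev/null <<'E'
from h import *
s=bot.grab_frame("side"); st=bot.get_state()
R0=Ro.from_euler('xyz',st["tcp_rot"])
M=np.array([[0,0,-1],[0,-1,0],[-1,0,0]],float)
Rt=R0*Ro.from_matrix(M).inv(); print(Rt.as_euler('zyx'))
pts=[((-83,48,56),(272,325)),((-83,-48,56),(418,293)),((-83,48,26),(277,367)),((-83,-48,26),(419,340))]
def fun(v):
    out=[]
    for m,p in pts:
        w=st["position"]+ (Rt*Ro.from_euler('zyx',[v[1],v[0],0])).apply(np.array(m)/1000-[.058,v[2],.056])+ Rt.apply([0,0,.019])
        out.append(proj(s,w)-orig(p,(180,150),4))
    return np.concatenate(out)
r=least_squares(fun,[0,0,0]); print(r.x,r.fun)
print(fun([0,0,0]))
E
```

```text
[1.7406 0.0008 0.0003]
[ 0.0665  0.0052 -0.0021] [ 0.6718  1.1107 -0.1649  1.9198 -0.1175 -1.9951 -0.6977 -2.3953]
[ 1.2856  3.1887  0.2382  4.1561  0.3168 -0.5983 -0.5096 -0.8219]
```

```bash
python3 - 2>/dev/null <<'E'
from h import *
snap("side","s9",(235,190,60,60),10)
E
```

```text
(no output)
```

View pics/s9.png

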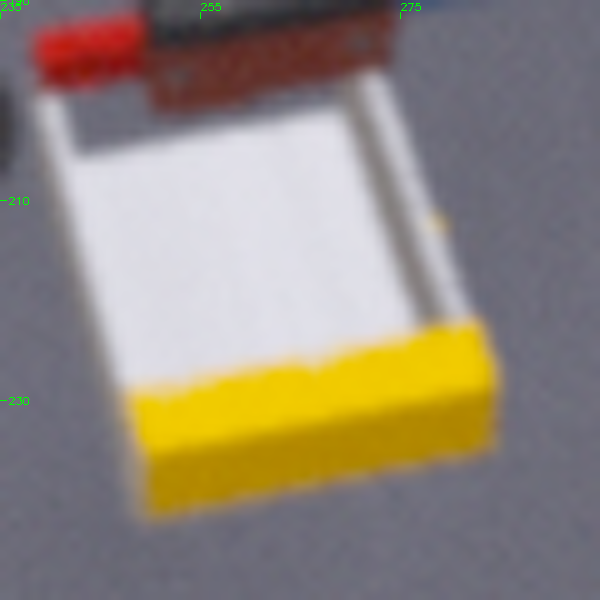

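```bash
python3 - 2>/dev/null <<'E'
from h import *
s=bot.grab_frame("side"); st=bot.get_state()
R0=Ro.from_euler('xyz',st["tcp_rot"])
M=np.array([[0,0,-1],[0,-1,0],[-1,0,0]],float)
Rt=R0*Ro.from_matrix(M).inv()
pts=[((-61,48,56),(127,396)),((-61,-48,56),(482,322)),((-83,48,56),(147,455)),((-83,-48,56),(497,387)),((-83,48,26),(147,520)),((-83,-48,26),(494,448)),((64,48,64),(36,42))]
def fun(v,n=7):
    out=[]
    for m,p in pts[:n]:
        w=st["position"]+ (Rt*Ro.from_euler('zyx',[v[1],v[0],0])).apply(np.array(m)/1000-[.058,v[2],.056])+ Rt.apply([0,0,.019])
        out.append(proj(s,w)-orig(p,(235,190),10))
    return np.concatenate(out)
r=least_squares(fun,[0,0,0]); print(r.x,r.fun)
print(fun([0,0,0]))
# top view too
snap("top","t9",(240,140,110,80),7)
E
```

```text
[-0.0438  0.0097 -0.0005] [ 0.2073 -0.4294 -0.5595 -0.1374  0.1087  0.4193  0.3023 -0.0896  0.2746
  0.1737 -0.0289  0.1387 -0.6636 -1.8395]
[-0.1359 -1.6807 -0.6718 -1.1225 -0.3196 -1.0218  0.1396 -1.2601 -0.0352
 -0.806  -0.0552 -0.585  -0.541  -2.0219]
```

View pics/t9.png

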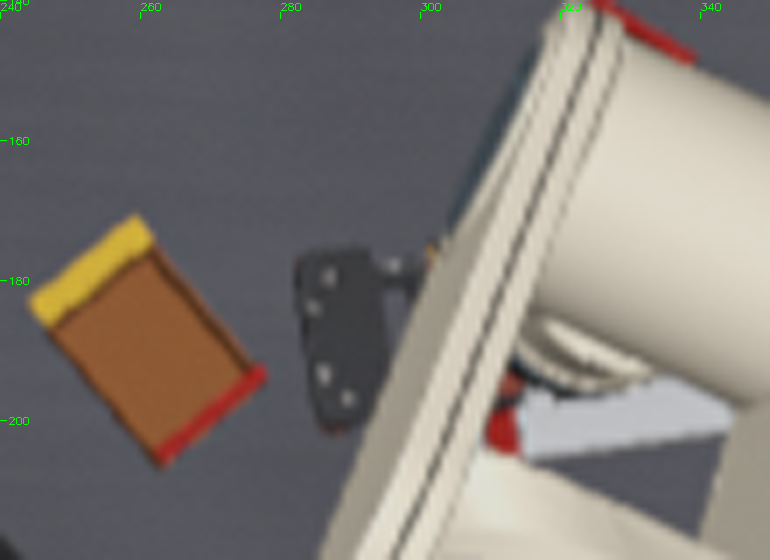

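```bash
python3 - 2>/dev/null <<'E'
from h import *
def hang(z,dx=0,tilt=.02): return tcp(org_for(binw(BV,[-.122+dx,0,z]),BV[2],tilt,[-.072,0,.052]),BV[2],tilt,GB,-1)
bot.move_linear(*hang(.30),v=.17)
bot.move_linear(*hang(.215),v=.1)
st=bot.get_state(); print(st["time"],st["opening"],st["position"]-hang(.215)[0])
snap("wrist","w10");snap("side","s10",(235,110,90,80),7);snap("top","t10",(140,90,110,90),6)
E
```

```text
34.7 0.011955698848810271 [0.0005 0.0002 0.0007]
```

View pics/w10.png

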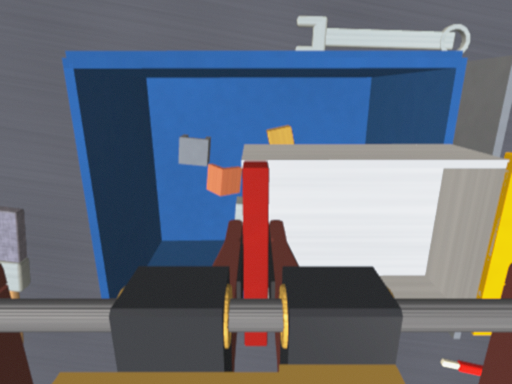

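View pics/s10.png

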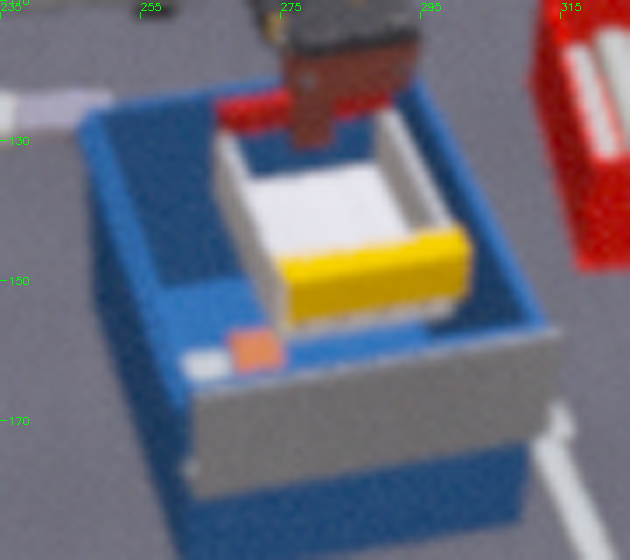

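View pics/t10.png

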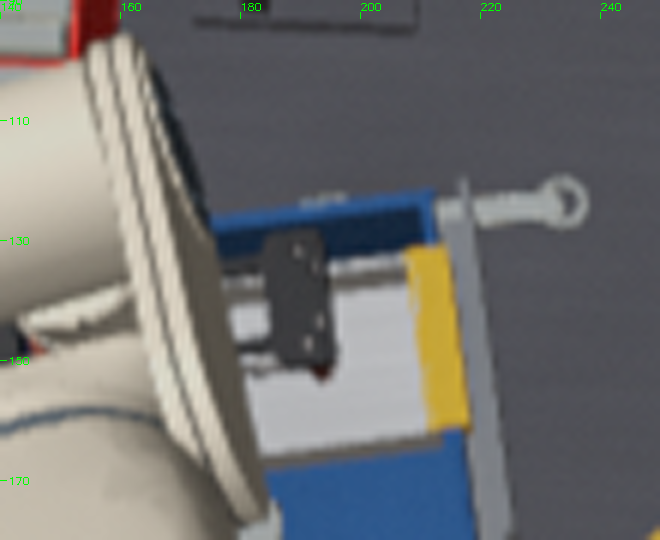

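```bash
python3 - 2>/dev/null <<'E'
from h import *
t=bot.grab_frame("top"); s=bot.grab_frame("side")
st=bot.get_state()
Rt=Ro.from_euler('xyz',st["tcp_rot"])*Ro.from_matrix(np.array([[0,0,-1],[0,-1,0],[-1,0,0]],float)).inv()
def tw(m,dt): 
    return st["position"]+Rt.apply([0,0,.019])+(Rt*Ro.from_euler('y',dt)).apply(np.array(m)/1000-[.058,0,.056])
print(Rt.as_euler('zyx'))
for dt in (0,-.04):
  print("top lip")
  for m,p in [((-83,-48,56),(447,247)),((-83,48,56),(470,425)),((-61,-48,56),(406,250)),((-61,48,56),(429,431))]: print(proj(t,tw(m,dt))-orig(p,(140,90),6))
  print("side lip")
  for m,p in [((-61,48,56),(279,263)),((-83,48,56),(290,280)),((-83,-48,56),(470,247)),((-83,48,26),(290,322)),((-83,-48,26),(468,295))]: print(proj(s,tw(m,dt))-orig(p,(235,110),7))
print("top bin")
for m,p in [((-125,-100,150),(433,190)),((-119,-94,150),(419,206)),((-119,-60,150),None)]:
    q=proj(t,world(BV,np.array(m)/1000)); print(q-orig(p,(140,90),6) if p else q)
print("side bin")
for m,p in [((-147,100,165),(190,393)),((-147,-100,165),(560,331))]:
    q=proj(s,world(BV,np.array(m)/1000)); print(q-orig(p,(235,110),7))
E
```

```text
[ 1.7359 -0.0043 -0.0194]
top lip
[-0.4235 -0.7371]
[-0.4536 -0.715 ]
[-0.5277 -0.3421]
[-0.6247 -0.7933]
side lip
[-0.4917 -2.062 ]
[-0.4499 -0.6661]
[-0.1612 -0.2058]
[-0.6211 -0.1795]
[-0.4607 -0.5746]
top lip
[-0.2967 -0.2323]
[-0.345  -0.3575]
[-0.3908  0.0807]
[-0.5026 -0.4951]
side lip
[-0.5217 -1.0372]
[-0.4909  0.5494]
[-0.2824  1.0103]
[-0.7479  0.7799]
[-0.6793  0.3906]
top bin
[-0.8362  0.1315]
[-0.0591 -0.603 ]
[210.5965 133.0744]
side bin
[ 0.3993 -0.3791]
[ 0.4804 -0.4412]
```

Wrist, top and side residuals agree on lip versus wall to within about 1 mm. Lowering now.

```bash
python3 - 2>/dev/null <<'E'
from h import *
def hang(z,dx=0,tilt=.02): return tcp(org_for(binw(BV,[-.122+dx,0,z]),BV[2],tilt,[-.072,0,.052]),BV[2],tilt,GB,-1)
print(bot.move_linear(*hang(.157),v=.06,until_force=6)); st=bot.get_state(); print(st["time"],st["position"]-hang(.15)[0],st["force"],st["torque"])
snap("side","s11",(235,110,90,80),7);snap("top","t11",(140,90,110,90),6)
E
```

```text
False
36.0667 [0.0003 0.0001 0.0075] [ 0.5925 -0.5071 -1.9163] [0.1125 0.0321 0.0106]
```

View pics/s11.png

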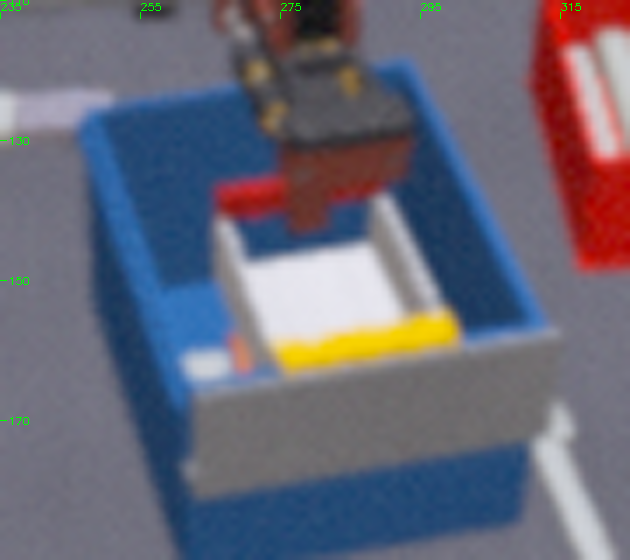

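View pics/t11.png

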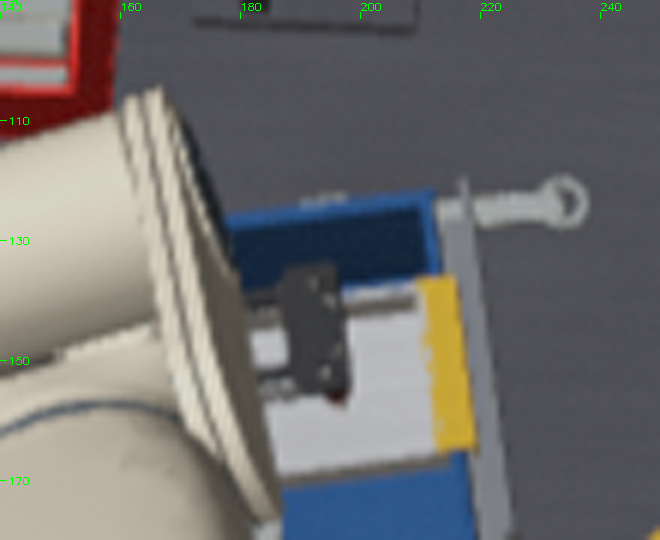

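The flange has dropped below the rim with no contact force, and the lip straddles the wall in the top view. I'll seat it next.

```bash
python3 - 2>/dev/null <<'E'
from h import *
def hang(z,dx=0,tilt=.02): return tcp(org_for(binw(BV,[-.122+dx,0,z]),BV[2],tilt,[-.072,0,.052]),BV[2],tilt,GB,-1)
print(bot.move_linear(*hang(.144),v=.02,until_force=3)); st=bot.get_state(); print(st["time"],st["position"]-hang(.15)[0],st["force"],st["torque"])
snap("side","s12",(235,110,90,80),7);snap("top","t12",(140,90,110,90),6)
E
```

```text
True
36.65 [ 0.0001  0.     -0.002 ] [0.4824 0.0111 4.8332] [-0.4468 -0.1053 -0.0092]
```

View pics/s12.png

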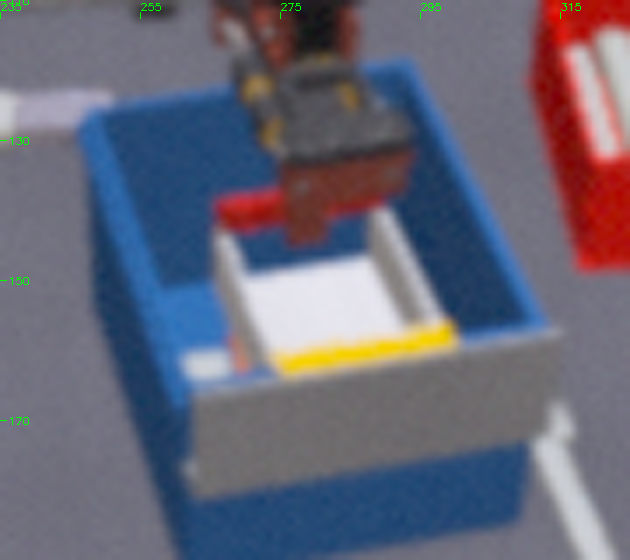

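```bash
python3 - 2>/dev/null <<'E'
from h import *
def hang(z,dx=0,tilt=.02): return tcp(org_for(binw(BV,[-.122+dx,0,z]),BV[2],tilt,[-.072,0,.052]),BV[2],tilt,GB,-1)
print(bot.move_linear(*hang(.148,0,.09),v=.02,until_force=10)); st=bot.get_state(); print(st["time"],st["force"],st["torque"])
bot.set_gripper(.04); bot.dwell(.5)
st=bot.get_state(); print(st["time"],st["force"])
bot.move_linear(hang(.148,0,.09)[0]+[0,0,.15],v=.12)
st=bot.get_state(); print(st["time"],st["force"])
snap("wrist","w13");snap("side","s13",(235,110,90,80),7);snap("top","t13",(140,90,110,90),6)
E
```

```text
False
37.3417 [-1.9484  4.8446  4.429 ] [ 0.2741  0.0918 -0.004 ]
38.475 [ 0.2841  0.2095 -0.0052]
39.875 [-0.8211  0.538  -0.0384]
```

View pics/s13.png

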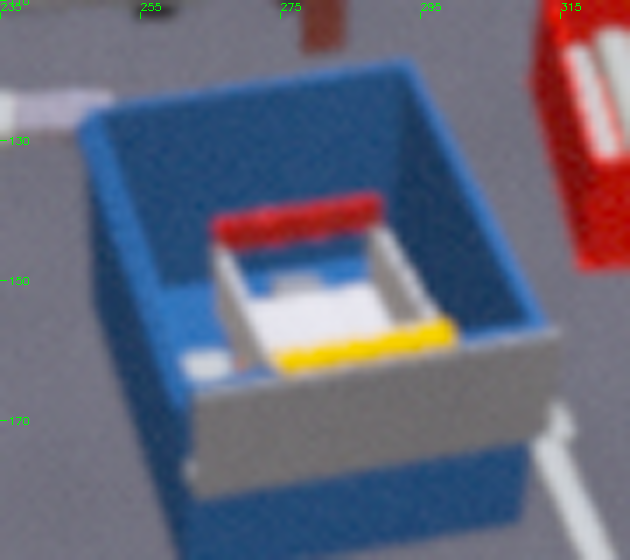

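View pics/w13.png

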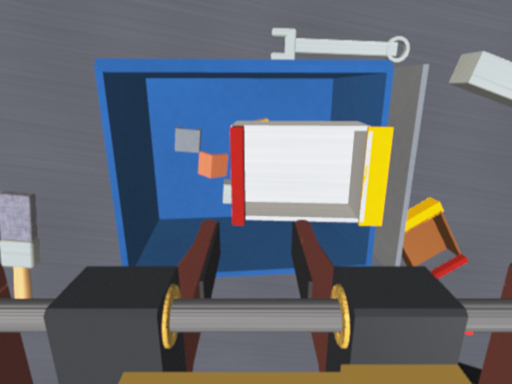

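View pics/t13.png

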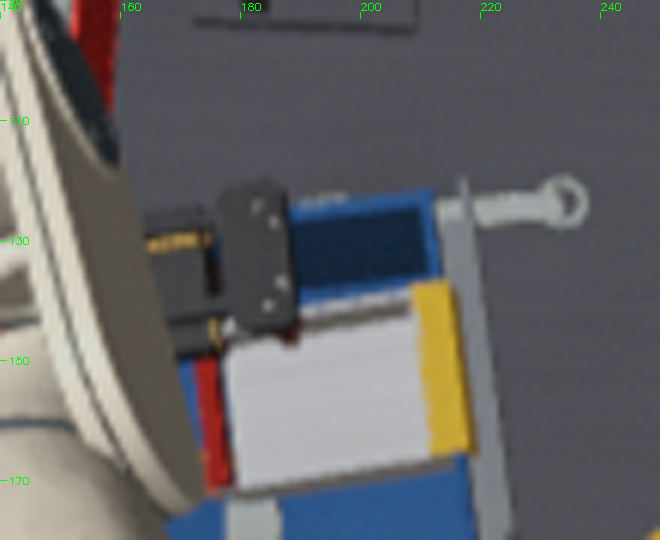

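The tray hangs free with its lip over the wall and guard side (wrist (362-392,127-225)). I'll quantify its seat before handing in.

```bash
python3 - 2>/dev/null <<'E'
from h import *
snap("wrist","w14",(220,50,210,160),3) if 0 else snap("wrist","w14",(220,105,190,135),4)
E
```

```text
(no output)
```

View pics/w14.png

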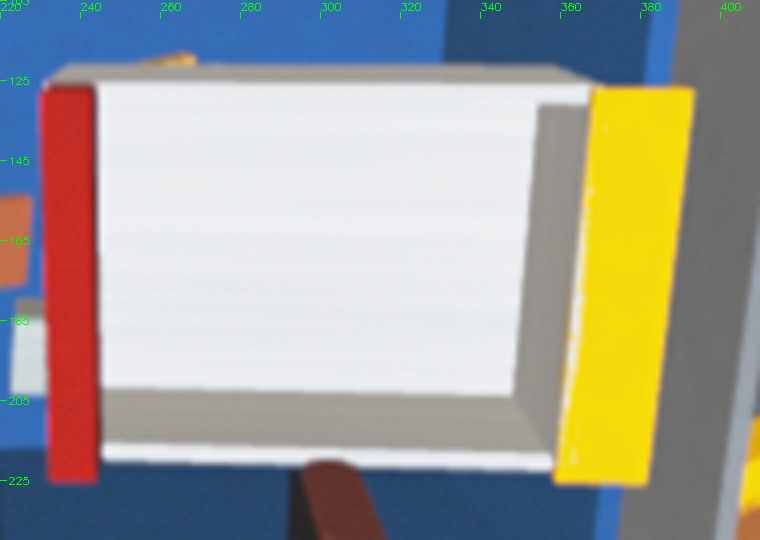

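```bash
python3 - 2>/dev/null <<'E'
from h import *
f=bot.grab_frame("wrist")
pts=[((-83,-48,56),(695,88)),((-83,48,56),(647,486)),((-61,-48,56),(592,88)),((-61,48,56),(555,484)),((64,-48,64),(40,90)),((64,48,64),(48,484)),((52,-48,64),(95,88)),((52,48,64),(98,483))]
def pose(v): return Ro.from_euler('z',v[3])*Ro.from_euler('y',v[4])
def fun(v): return np.concatenate([proj(f,v[:3]+pose(v).apply(np.array(m)/1000))-orig(p,(220,105),4) for m,p in pts])
r=least_squares(fun,[*binw(BV,[-.05,0,.1])[:3],BV[2],.05]); v=r.x
print(v, abs(r.fun).max())
for m in ([-.072,0,.052],[0,0,.03]):
    w=v[:3]+pose(v).apply(m); d=w-binw(BV,[-.122,0,.15]); print(Ro.from_euler('z',-BV[2]).apply(d))
print(bot.get_state()["time"])
E
```

```text
[0.6193 0.1559 0.0878 1.7344 0.1514] 0.817911780250995
[0.0039 0.0002 0.0001]
[ 0.0717  0.0001 -0.0325]
40.125
```

The lip sits at dx 3.9 mm, dy 0.2 mm and dz 0.1 mm from bin_hang, drooping 0.15 rad, so it is within limits. Handing in.

```bash
python3 - 2>/dev/null <<'E'
from h import *
print(bot.close_job(), bot.get_state()["time"])
E
```

```text
the job is handed in; nothing more can be done
the job is handed in; nothing more can be done
```

The job is handed in: the four offcuts are in the bin and the empty tray hangs by its lip on the guard-strip wall. No verdict comes back, so this rests on my own measurements, the last taken at about 40 s of the 72 s allowed.

- **Tipping:** I gripped the tray by the yellow lip and tipped it to 68°. The top camera then showed all four offcuts on the bin floor.
- **Standing on the bench:** I set the tray down upright, let go and backed off. A wrist camera fit put it within 1 mm of where it started.
- **Hanging:** I picked it up by the red bar and lowered it into the slot. It met the rim within 2 mm of the expected height, and I released it there.
- **Last checks:** The lip is 3.9 mm across the wall, 0.2 mm along it and 0.1 mm in height from bin_hang. The tray droops 0.15 rad and the gripper is clear of it.
- **Bystanders:** I saw none move in the pictures, but I did not measure them again.
- **Disagreement:** The side camera suggested the tray sagged about 0.04 rad at the lip end while held by the bar. The top camera suggested less, and insertion went in without contact.

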